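# Index the rotary table to the next hole

## Task

Turn the small rotary indexing table on the bench to its next hole, one sixth of a turn clockwise as seen from above: press the round black plunger cap down with the fingertips, without gripping the cap between the fingers, keep it in while you push the table round with it, then let the plunger spring fully out again so that its pin locks the table in that hole. Do not go on to the hole after it or turn the table the other way round. The small parts must stay in their nests on the table, and the things lying around it must not be disturbed.

Things in the scene. Friction and masses are not known exactly. Their poses are not given: they have to be found in the camera images.
- rotor (a joint): angle of the rotary table on its fixed base, rad. 0 = locked in the present hole; grows as the table turns clockwise seen from above; the next hole is at +1.047 (six holes, 60 degrees apart). In a hole the table has about 0.01 rad of play; between holes a light friction of 0.06 N m keeps it where it is left.
- plunger (a joint): travel of the plunger, m: 0 = out (up), 0.014 = fully in (down, hard stop). Spring 4 N at first, 7 N at the end. Its pin locks the table in a hole; pressed in more than 0.009 the table turns freely. Let go between holes, the cap stays about 9 mm down and springs out by itself on reaching a hole; within 0.04 rad of a hole it centres the table itself.
- plunger_top (a point): centre of the flat top of the black plunger cap: round, 40 mm across, 8 mm thick, top 72 mm above the bench when out. The table carries it, 85 mm from its axis, so it goes round with the table and down when pressed. x axis outward from the table axis, z up. The fingertips can carry the pressed cap round by friction, lagging by some 4 mm.
- push_plate (a point): middle of the top edge of an upright plate on the table beside the cap, on its clockwise side, 80 mm above the bench: 36 mm wide along x (away from the table axis), 5 mm thick along y; its near face is 28 mm from the centre of the cap. It may be pushed to turn the table.
- table_centre (a point): centre of the rotary table, an aluminium disc of radius 106 mm, on its vertical axis at the height of its upper face (46 mm above the bench); a steel boss 10 mm high stands there. Under it lies a fixed grey flange, radius 118 mm, with a short dark line beside each hole.
- nest_a (a point): centre of the floor of one of the three round nests on the table: a ring 44 mm across inside, 5 mm high, 65 mm from the table's axis, 120 degrees counter-clockwise from the plunger
- nest_b (a point): centre of the floor of one of the three round nests on the table: a ring 44 mm across inside, 5 mm high, 65 mm from the table's axis, 180 degrees counter-clockwise from the plunger
- nest_c (a point): centre of the floor of one of the three round nests on the table: a ring 44 mm across inside, 5 mm high, 65 mm from the table's axis, 240 degrees counter-clockwise from the plunger
- bearing: steel ball bearing, 32 mm across, 9 mm high, lying loose in one of the nests; origin at the centre of its underside
- gear: moulded gear, 41 mm across, 15 mm high, lying loose in one of the nests; origin at the centre of its underside
- bush_brass: turned brass bush with a flange, 28 mm across, 21 mm high, standing loose in one of the nests; origin at the centre of its underside
- tape: small roll of black tape lying flat, 57x54x19 mm, loose on the bench, to be left alone; origin at the centre of its underside
- dropper_bottle: dropper bottle, 33 mm across, 102 mm tall, loose on the bench, to be left alone; origin at the centre of its underside
- eraser: eraser, 25x40x12 mm, loose on the bench, to be left alone; origin at the centre of its underside
- screwdriver: precision screwdriver lying flat, 156 mm long, 11 mm thick, loose on the bench, to be left alone; origin at the centre of its underside
Things that resemble listed ones, but are neither listed nor needed, are in the scene too. What is shaped like the gear but purple or turquoise is not meant.

How it is judged:
On the way, in this order (a step that is already met when the one before it is completed fails the run):
1. the plunger is pressed in while the table still stands in its first hole (value of joint plunger above 0.0085 m and value of joint rotor between -0.15 and 0.15 rad), for 0.05 s.
2. the table is turned clockwise with the plunger in, about half way to the next hole (value of joint rotor between 0.45 and 0.9 rad and value of joint plunger above 0.0075 m), for 0.05 s.
3. the plunger has sprung out into the next hole (value of joint rotor between 1.007 and 1.087 rad and value of joint plunger below 0.002 m), for 0.2 s.
At the end, for the whole second after the job is handed in: The table stands still within 0.04 rad of the next hole (1.047 rad clockwise), the plunger is out to within 2 mm, and the bearing, gear and bush each lie in a nest (origin within 14 mm of the centre of a nest's floor) (all of step 3 and velocity of joint rotor between -0.05 and 0.05 rad/s and (distance between bearing and nest_a below 0.014 m or distance between bearing and nest_b below 0.014 m or distance between bearing and nest_c below 0.014 m) and (distance between gear and nest_a below 0.014 m or distance between gear and nest_b below 0.014 m or distance between gear and nest_c below 0.014 m) and (distance between bush_brass and nest_a below 0.014 m or distance between bush_brass and nest_b below 0.014 m or distance between bush_brass and nest_c below 0.014 m)); the robot touches nothing.
It fails at once if the table was turned past the next hole (more than 1.4 rad clockwise) (value of joint rotor above 1.4 rad).
It fails at once if the table was turned the wrong way (more than 0.3 rad counter-clockwise) (value of joint rotor below -0.3 rad).
It fails at once if the plunger cap was gripped between the fingers (grasp point below the cap's top, over the cap) (distance between the grasp point and plunger_top below 0.018 m and z of the grasp point in the frame of plunger_top below 0.003 m).
It fails at once if a part left its nest (more than 14 mm from every nest's centre, by sliding out or being lifted) (not (distance between bearing and nest_a below 0.014 m or distance between bearing and nest_b below 0.014 m or distance between bearing and nest_c below 0.014 m) or not (distance between gear and nest_a below 0.014 m or distance between gear and nest_b below 0.014 m or distance between gear and nest_c below 0.014 m) or not (distance between bush_brass and nest_a below 0.014 m or distance between bush_brass and nest_b below 0.014 m or distance between bush_brass and nest_c below 0.014 m)).
It fails at once if a thing lying around was moved more than 20 mm or lifted (distance of any of tape, dropper_bottle, eraser, screwdriver from where it was at the start of the episode above 0.02 m).
It also fails if it takes over 38 s, if anything falls off the work surface, if the arm or the gripper's body presses on something with over 40 N, if the wrist force passes 120 N, or if a joint passes its speed limit or range.

## Robot

A 6-joint arm with a two-finger parallel gripper is mounted at the origin on a cart in front of the work surface, level with it; the furniture and walls round the work are solid. World frame = base frame: x ahead of the robot, y to its left, z up, the work surface at z = 0. Lengths are in m, angles in rad, forces in N, time in s.
With the tool pointing down it reaches from about 0.3 to 0.825 m from the base axis. Payload 5.4 kg.
Tool frame: the origin (TCP) lies between the finger pads; the fingertips stand 11 mm ahead of it and the grasp point (between the pads) lies 8 mm behind it (bot.finger_overhang is the distance from the TCP to the fingertips, in m); z points along the fingers, y is the direction in which the jaws open and shut (so a half turn about z gives the same grasp; the last joint's range is limited). The gripper opens to 92 mm and grips with 3 to 60 N. Pads are 20 mm wide; open, the fingers measure 128 mm over their backs; the gripper's body (75 mm by 189 mm) begins 69 mm behind the grasp point.
Start: joints at [-1.537, 0.158, 1.597, -0, 1.386, -0.21], TCP at [0.139, -0.558, 0.226] pointing down, gripper open.
Joint ranges: [-2.91, 2.91], [-0.94, 2.29], [0.18, 2.7], [-1.29, 4.43], [0.17, 2.64], [-3, 3]. Speed limits (rad/s): [2.57, 2.57, 3.14, 3.14, 3.14, 3.14].

## Interface

Orientations are given as a unit quaternion [w, x, y, z].
In Python, from workcell import bot gives the robot as it stands. The module is installed in compiled form; this text tells all that it offers.
- The arm moves only by the shell command python3 -m inch 'ROWS' [FORCE]. ROWS is JSON, one flat list of numbers, 5 for each row, row after row: the shift along the world's x, y, z in units of 25 mm (1.0 is 25 mm), then the turn about the world's z in units of 6 degrees (1.0 is 6 degrees), then the closure, from 0 (fully open) to 1 (shut). In form: [tx, ty, tz, spin, grip, tx, ty, tz, spin, grip, ...]. A call has 1 to 5 rows; each row is the pose to reach, as a shift and turn from the pose measured when the call began; what a row does not reach only later rows make up. A row lasts 1/12 s, in which the tool goes at most 41.7 mm and 7.16 degrees, less where a joint would pass 70% of its speed; a pose out of reach is approached as far as the arm can. A call with a gripper value outside its range is refused whole. The fingers move at their own pace and stop on an object; FORCE is the grip in N (left out, the last holds). Time passes only in rows, so rows that repeat a pose let the fingers close. It gives the time, the measured TCP pose, the force and the opening at its end, in the units of the state.
- bot.get_obs(): the state, without advancing time (a new reading comes with each control period).
- bot.capture(name): name is "side" or "top"; returns the picture (400x640x3 uint8, blue, green, red); there is no depth.
- bot.calibration(name): a dict with "vertical_fov" (degrees; the focal length in pixels is half the picture's height over the tangent of half this angle, whatever the lens; pixels are square), "cx", "cy" (the principal point, pixels), "k1" (the pictures are not rectified: a ray, as slopes to the right and down, at radius r is drawn at 1 + k1 r^2 times it, then the intrinsics apply), "R" (3x3) and "t" (3): a world point X has camera coordinates R X + t. Camera axes: x right, y down, z forward; pixel columns grow to the right and rows downward; lengths in m; the calibration is good to about 2 mm. A picture is of the moment at which its call begins. calibration takes no time and is no camera call.
- bot.close_job(): hands the job in, once; it reports no verdict.
The state is a dict: "time": time; "joint_pos": joint angles; "qd": joint speeds; "joint_torque": joint torques, N m; "position": TCP position; "eef_rot": TCP orientation; "ft_force": force on the tool from outside, world axes, zero at the start; "torque": the same for the moment, N m; "opening": opening from 0.0 (shut) to 1.0 (fully open).
Only numpy, scipy, OpenCV 4.12 (cv2) and the standard library are available. Lean on these libraries where they do the work, as an engineer would, in place of code of your own. Each camera call takes 0.05 s, during which the arm holds its last target.

## Working session

There is one attempt and no reset: what is moved stays moved. The work goes in short steps, Python scripts to look and compute and a shell command to move; the robot and the scene stay as the last step left them, time stands still between calls to the robot, and variables do not carry over. Pictures are saved under pics/ and viewed, and the job is handed in when it is done.

```bash
mkdir -p pics; cat > h.py <<'E'
import numpy as np, cv2
from workcell import bot
def K(n):
    c=bot.calibration(n); f=200/np.tan(np.radians(c["vertical_fov"])/2)
    return f,c["cx"],c["cy"],c["k1"],np.array(c["R"]),np.array(c["t"])
def ray(n,u,v):
    f,cx,cy,k1,R,t=K(n)
    d=np.array([(u-cx)/f,(v-cy)/f]); s=d.copy()
    for _ in range(50): s=d/(1+k1*(s@s))
    return -R.T@t, R.T@np.array([s[0],s[1],1.])
def onz(n,u,v,z):
    o,d=ray(n,u,v); return o+d*(z-o[2])/d[2]
def proj(n,X):
    f,cx,cy,k1,R,t=K(n); p=R@np.array(X)+t; s=p[:2]/p[2]; s=s*(1+k1*(s@s))
    return np.array([f*s[0]+cx,f*s[1]+cy])
E
python3 - <<'E'
from h import *
for n in("top","side"):
    cv2.imwrite(f"pics/{n}0.png",bot.capture(n)); print(n,K(n)[:4],-K(n)[4].T@K(n)[5])
print(bot.get_obs()); print(bot.finger_overhang)
E
```

```text
top (np.float64(416.94417266257113), 322.5733766449297, 197.22352871272645, 0.02003325580999569) [ 0.45027189 -0.04936138  1.12277493]
side (np.float64(457.4291844210481), 318.8992245033124, 198.7263995024113, 0.023016652465023744) [ 0.18121629 -1.30761715  0.82048945]
{'time': 0.1, 'joint_pos': array([-1.53705846e+00,  1.58978185e-01,  1.59810076e+00, -5.54018706e-06,
        1.38621560e+00, -2.10102892e-01]), 'qd': array([-0.00186946, -0.00066715, -0.0044957 , -0.00037581,  0.00053795,
        0.00187537]), 'joint_torque': array([-5.73452326e-04, -3.86505067e+01, -3.22959065e+01,  7.02232774e-02,
        3.38974467e-02, -4.40801921e-05]), 'position': array([ 0.13878031, -0.55743283,  0.22472455]), 'eef_rot': array([-8.47881732e-04,  9.92576491e-01,  1.21619016e-01,  7.22295256e-05]), 'ft_force': array([-0.04211454,  0.07726934,  0.08452747]), 'torque': array([ 0.02947748,  0.00467148, -0.01484112]), 'opening': 0.9993897421400011}
0.011
```

View pics/top0.png

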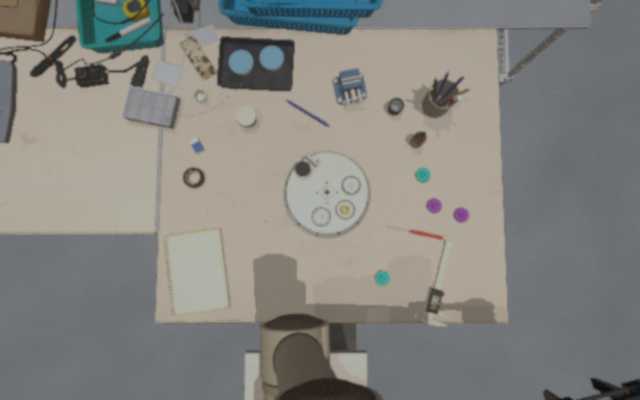

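View pics/side0.png

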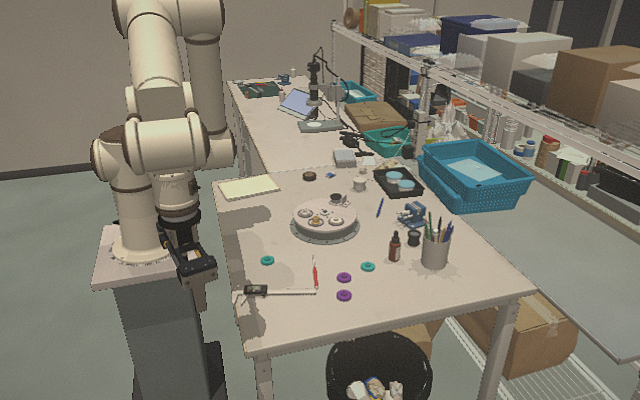

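The top view shows the rotary table around (327,193), with the black cap at about (303,169) and the plate beside it at about (312,160). The purple and turquoise gear look-alikes lie off the table at (423,175), (434,206), (461,214) and (382,278). Other dark round things are the tape (194,177) and a black knob (396,105). I'll check the cap in a close crop.

```bash
python3 - <<'E'
from h import *
a=cv2.imread("pics/top0.png"); b=cv2.imread("pics/side0.png")
A=cv2.resize(a[140:250,275:380],None,fx=5,fy=5,interpolation=cv2.INTER_CUBIC); cv2.imwrite("pics/topc.png",np.clip(A*1.4,0,255))
B=cv2.resize(b[180:250,280:370],None,fx=8,fy=8,interpolation=cv2.INTER_CUBIC); cv2.imwrite("pics/sidec.png",B)
E
```

```text
[ WARN:0@1.241] global loadsave.cpp:1063 imwrite_ Unsupported depth image for selected encoder is fallbacked to CV_8U.
```

View pics/topc.png

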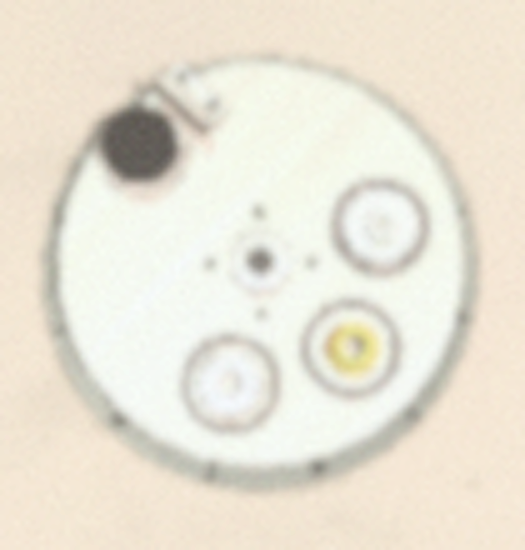

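View pics/sidec.png

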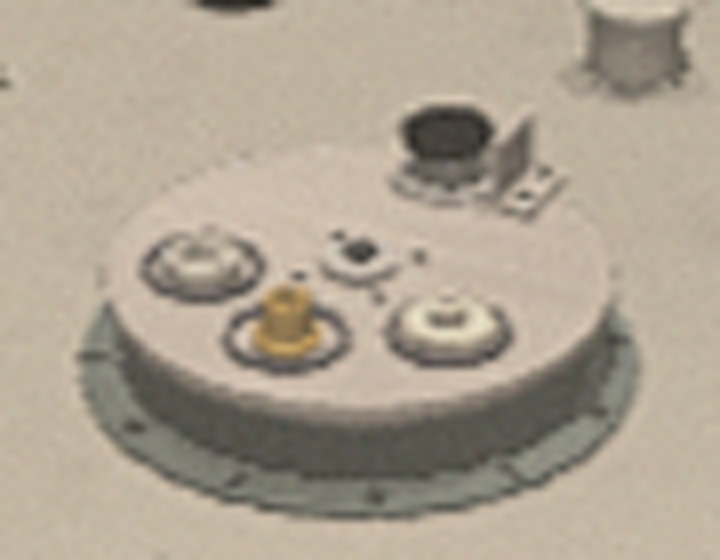

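The crops confirm it: the black cap at crop (139,145), the upright plate on its clockwise side at about (180,107), the boss at (260,261), and three nests with parts opposite the cap. Next I'll measure these.

```bash
python3 - <<'E'
from h import *
a=cv2.imread("pics/top0.png")
g=cv2.cvtColor(a,cv2.COLOR_BGR2GRAY)
r=g[140:250,275:380]
U=cv2.resize(r,None,fx=8,fy=8,interpolation=cv2.INTER_CUBIC)
m=(U<95).astype(np.uint8)
n,l,s,c=cv2.connectedComponentsWithStats(m)
P=[]
for i in range(1,n):
    if s[i,4]>150:
        u,v=(c[i]+.5)/8-.5+[275,140]; print(s[i], u,v)
        P.append((s[i,4],u,v))
# disc rim fit: bright mask
hsv=cv2.cvtColor(a,cv2.COLOR_BGR2HSV)
cap=max(P); X=onz("top",cap[1],cap[2],.072); print("cap",X, 'diam', 2*np.sqrt(cap[0]/64/np.pi)/416.9*1.05)
b=onz("top",275+260.5/5-.5+.1,140+261/5-.5+.1,.056); print("boss",b)
d=X-b; print("r",np.hypot(d[0],d[1]),"ang",np.degrees(np.arctan2(d[1],d[0])))
for n,(u,v) in dict(na=(230,382),nb=(351,347),nc=(380,227)).items():
    q=onz("top",275+u/5-.4,140+v/5-.4,.05); e=q-b; print(n,q,np.hypot(e[0],e[1]),np.degrees(np.arctan2(e[1],e[0])))
for (u,v) in [(118,421),(211,470),(318,467),(415,415),(464,315)]:
    q=onz("top",275+u/5-.4,140+v/5-.4,.02); e=q-b; print("line",q[:2],np.hypot(e[0],e[1]),np.degrees(np.arctan2(e[1],e[0])))
# side
for nm,u,v,z in [("cap",280+447/8-.4,180+133/8-.4,.072),("boss",280+360/8-.4,180+250/8-.4,.056)]:
    print("side",nm,onz("side",u,v,z))
E
```

```text
[  162   172   119   114 10318] 302.2194829424307 168.28476933514247
cap [0.62306987 0.00632261 0.072     ] diam 0.03608446228692558
boss [ 0.56457415 -0.05616305  0.056     ]
r 0.0855932651501227 ang 46.88891323770051
na [ 0.50257966 -0.04051193  0.05      ] 0.06393961313710597 165.83118488029098
nb [ 0.52067709 -0.10284496  0.05      ] 0.06407927039750012 -133.2389906706217
nc [ 0.58297298 -0.11811056  0.05      ] 0.06462206031336827 -73.45822612042365
line [0.48339295 0.01886144] 0.11053985911958661 137.25709295940874
line [ 0.45766082 -0.03032245] 0.109991800769307 166.41238064384407
line [ 0.45929552 -0.08670073] 0.1096181503522814 -163.82438915916262
line [ 0.48670963 -0.13797836] 0.11294524126985023 -133.58267826054
line [ 0.53970146 -0.16431671] 0.11097686803525565 -102.95142951137653
side cap [ 0.6185506  -0.00212457  0.072     ]
side boss [ 0.56208148 -0.06007789  0.056     ]
```

Top view: axis at about (0.5645,-0.056), cap at radius 85.6 mm and 46.5° (expected 85 mm). The nests read at 64–65 mm and give 46° on average, so this is consistent. The side view differs by up to 9 mm because it's a shallow blurry blob, so I'll trust the top view and recheck near contact. Now I'll move over with the fingers shut and the jaw axis turned to radial (+122.5°).

```bash
python3 -m inch '[1,1.15,0,1.1,1, 2,2.3,0,2.2,1, 3,3.45,0,3.3,1, 4,4.6,0,4.4,1, 5,5.75,0,5.5,1]' 20; python3 -m inch '[1,1.15,0,1.1,1, 2,2.3,0,2.2,1, 3,3.45,0,3.3,1, 4,4.6,0,4.4,1, 5,5.75,0,5.5,1]'
```

```text
time: 0.52
position: [0.2644, -0.4119, 0.2242]
eef_rot: [-0.001, 0.916, 0.401, -0.0]
ft_force: [0.7, 0.1, -0.7]
opening: 0.655
time: 0.93
position: [0.3902, -0.2663, 0.224]
eef_rot: [-0.001, 0.763, 0.647, -0.0]
ft_force: [1.2, -0.8, 0.7]
opening: 0.296
```

```bash
python3 -m inch '[1,1.1,0,1.1,1, 2,2.2,0,2.1,1, 3,3.3,0,3.1,1, 4,4.4,0,4.1,1, 5,5.6,0,5.1,1]'; python3 -m inch '[1,1.1,0,1,1, 2,2.2,0,2,1, 3,3.3,0,3,1, 4,4.4,0,4,1, 4.4,5,0,4.7,1]';python3 -m inch '[0,0,0,0,1]'
```

```text
time: 1.35
position: [0.5159, -0.1248, 0.2236]
eef_rot: [-0.001, 0.563, 0.826, -0.001]
ft_force: [-0.0, -0.4, 0.6]
opening: 0.006
time: 1.77
position: [0.6276, 0.0035, 0.2227]
eef_rot: [-0.001, 0.341, 0.94, -0.001]
ft_force: [0.1, 0.5, 0.0]
opening: 0.006
time: 1.85
position: [0.6286, 0.0065, 0.2219]
eef_rot: [-0.002, 0.339, 0.941, -0.0]
ft_force: [0.1, 0.5, -0.5]
opening: 0.003
```

```bash
python3 -m inch '[0,-0.25,-1,-0.6,1, 0,-0.25,-2,-0.6,1, 0,-0.25,-3,-0.6,1, 0,-0.25,-4,-0.6,1, 0,-0.25,-4.7,-0.6,1]'; python3 -m inch '[0,0,0,0,1]'
python3 - <<'E'
from h import *
a=bot.capture("top"); b=bot.capture("side"); 
A=cv2.resize(a[140:250,275:380],None,fx=5,fy=5,interpolation=cv2.INTER_CUBIC)
B=cv2.resize(b[160:250,280:370],None,fx=6,fy=6,interpolation=cv2.INTER_CUBIC)
cv2.imwrite("pics/t1.png",A);cv2.imwrite("pics/s1.png",B)
p=bot.get_obs()["position"]; print(p)
u=proj("side",[p[0],p[1],p[2]-.011]); print((u-[280,160]+.5)*6)
for nm,X in dict(cap=[.623,.0055,.072]).items(): print(nm,(proj("side",X)-[280,160]+.5)*6)
E
```

```text
time: 2.27
position: [0.6264, -0.0005, 0.1014]
eef_rot: [-0.004, 0.369, 0.929, -0.001]
ft_force: [-0.7, 0.7, 0.0]
opening: 0.005
time: 2.35
position: [0.6228, -0.0009, 0.0968]
eef_rot: [-0.008, 0.37, 0.929, -0.002]
ft_force: [-0.1, 0.7, 0.2]
opening: 0.01
[ 0.62503177 -0.00115676  0.10045614]
[346.59451061 191.02946171]
cap [339.10034072 213.19914348]
```

View pics/s1.png

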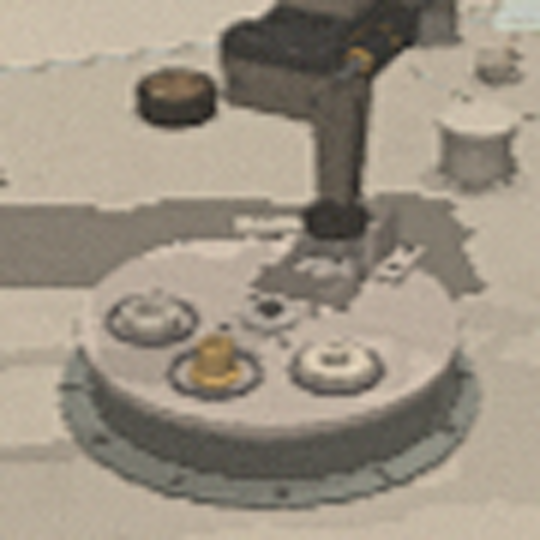

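View pics/t1.png

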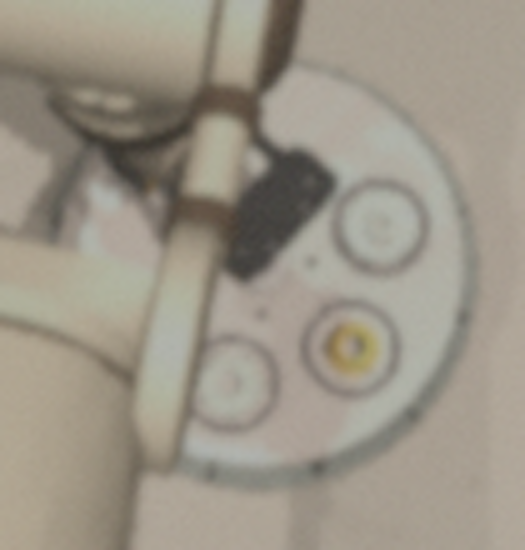

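The side crop shows the closed fingertips over the cap (336,215), with the plate just right of them, and the top crop shows all three parts in their nests. Now I'll press.

```bash
python3 -m inch '[0,0,-0.4,0,1, 0,0,-0.8,0,1, 0,0,-0.8,0,1]'; python3 -m inch '[0,0,0,0,1]'
```

```text
time: 2.7
position: [0.6253, -0.0012, 0.0799]
eef_rot: [-0.005, 0.37, 0.929, -0.001]
ft_force: [0.9, -0.6, 3.7]
opening: 0.006
time: 2.78
position: [0.6256, -0.0014, 0.0806]
eef_rot: [-0.004, 0.37, 0.929, -0.001]
ft_force: [-2.0, -0.2, 3.9]
opening: 0.008
```

```bash
python3 -m inch '[0,0,-0.3,0,1, 0,0,-0.4,0,1, 0,0,-0.4,0,1]'; python3 -m inch '[0,0,0,0,1, 0,0,0,0,1]'
```

```text
time: 3.03
position: [0.6264, -0.0017, 0.0714]
eef_rot: [-0.004, 0.37, 0.929, -0.001]
ft_force: [-1.3, -0.0, 5.5]
opening: 0.005
time: 3.2
position: [0.6267, -0.0021, 0.0727]
eef_rot: [-0.003, 0.37, 0.929, -0.001]
ft_force: [-2.1, -0.7, 4.7]
opening: 0.007
```

```bash
cat > arc.py <<'E'
from h import *
import sys
C=np.array([.5635,-.0565]); p=bot.get_obs()["position"]; q=bot.get_obs()["eef_rot"]
d=p[:2]-C; a=np.degrees(np.arctan2(d[1],d[0])); r=np.hypot(*d)
print("ang",a,"r",r,"z",p[2],"toolx",2*np.degrees(np.arctan2(q[2],q[1])),"F",bot.get_obs()["ft_force"])
for s in (5,10,15,20,25):
    t=np.radians(a-s); n=C+.084*np.array([np.cos(t),np.sin(t)]); print(s,(n-p[:2])/.025,"spin",-s/6)
E
python3 -m inch '[0,0,-0.15,0,1, 0,0,-0.15,0,1]'; python3 arc.py
```

```text
time: 3.37
position: [0.6272, -0.0025, 0.0699]
eef_rot: [-0.003, 0.37, 0.929, -0.002]
ft_force: [-1.4, -0.8, 6.5]
opening: 0.008
ang 40.27817311941614 r 0.08346724440630143 z 0.06994281722831051 toolx 136.53176427388462 F [-1.39032029 -0.82389884  6.52492177]
5 [ 0.19582635 -0.21790342] spin -0.8333333333333334
10 [ 0.35451923 -0.4643527 ] spin -1.6666666666666667
15 [ 0.49112876 -0.72369515] spin -2.5
20 [ 0.60461526 -0.99395704] spin -3.3333333333333335
25 [ 0.69411504 -1.27308149] spin -4.166666666666667
```

```bash
python3 -m inch '[0.2,-0.22,-0.08,-0.8,1, 0.35,-0.46,-0.08,-1.65,1, 0.5,-0.72,-0.08,-2.5,1, 0.6,-1,-0.08,-3.3,1, 0.7,-1.27,-0.08,-4.2,1]'; python3 arc.py
python3 - <<'E'
from h import *
a=bot.capture("top"); b=bot.capture("side"); 
A=cv2.resize(a[140:250,275:380],None,fx=5,fy=5,interpolation=cv2.INTER_CUBIC)
B=cv2.resize(b[160:250,280:370],None,fx=5,fy=5,interpolation=cv2.INTER_CUBIC)
cv2.imwrite("pics/ts2.png",np.hstack([A[:450,:350],B]))
E
```

```text
time: 3.78
position: [0.6445, -0.0347, 0.0692]
eef_rot: [-0.003, 0.566, 0.825, -0.002]
ft_force: [-6.4, -0.1, 9.4]
opening: 0.003
ang 15.03378320582995 r 0.0838763190676492 z 0.06921549849597299 toolx 111.11299804710839 F [-6.37082954 -0.09415111  9.41333701]
5 [ 0.06838991 -0.2848534 ] spin -0.8333333333333334
10 [ 0.10682139 -0.57544537] spin -1.6666666666666667
15 [ 0.11977987 -0.86828108] spin -2.5
20 [ 0.10716673 -1.16113186] spin -3.3333333333333335
25 [ 0.06907795 -1.45176895] spin -4.166666666666667
```

View pics/ts2.png

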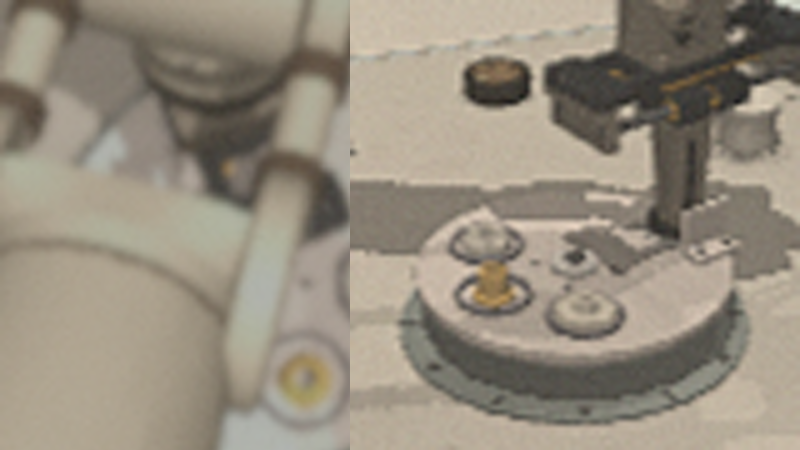

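The table has followed: in the side crop the plate sits just ahead of the fingers at (700,225), and the brass bush and the other parts are still in their nests. I'll measure the rotor angle from the bush.

```bash
cat > rot.py <<'E'
from h import *
def brass(n,im):
    h=cv2.cvtColor(im,cv2.COLOR_BGR2HSV); m=cv2.inRange(h,(15,90,60),(35,255,255))
    k,l,s,c=cv2.connectedComponentsWithStats(m); 
    out=[]
    for i in range(1,k):
        u,v=c[i]; X=onz(n,u,v,.058)
        if s[i,4]>8 and np.hypot(X[0]-.5635,X[1]+.0565)<.09: out.append((s[i,4],u,v,X,np.degrees(np.arctan2(X[1]+.0565,X[0]-.5635)),np.hypot(X[0]-.5635,X[1]+.0565)))
    return max(out,key=lambda o:o[0]) if out else None
if __name__=="__main__":
    for n in ("top","side"):
        o=brass(n,cv2.imread(f"pics/{n}0.png")); im=bot.capture(n); w=brass(n,im); print(n,o); print("   ",w, "rot",(o[4]-w[4])%360 if w else None)
E
python3 rot.py; python3 arc.py|head -1
```

```text
top (np.int32(10), np.float64(342.5), np.float64(209.9), array([ 0.51784148, -0.09655718,  0.058     ]), np.float64(-138.73883763773566), np.float64(0.06073942793765728))
    (np.int32(43), np.float64(335.3720930232558), np.float64(215.65116279069767), array([ 0.50311486, -0.07830545,  0.058     ]), np.float64(-160.1450359011865), np.float64(0.06420157550992996)) rot 21.406198263450847
side (np.int32(54), np.float64(315.4074074074074), np.float64(220.09259259259258), array([ 0.51613124, -0.11063601,  0.058     ]), np.float64(-131.18577564191082), np.float64(0.07193404443809862))
    (np.int32(51), np.float64(308.3333333333333), np.float64(216.76470588235293), array([ 0.49988609, -0.08440824,  0.058     ]), np.float64(-156.312320274851), np.float64(0.06946653117784345)) rot 25.12654463294018
ang 14.632286750993025 r 0.08401814639709333 z 0.06926291371216896 toolx 111.31346091152331 F [-3.56964324 -2.29964678  7.25846512]
```

Rotor is at about 26° (bush −133.2° to −160°; the side view gives 25°), and the fingers moved 25.6°, so there is no slip. Next, about 25° more.

```bash
python3 -m inch '[0.07,-0.28,-0.05,-0.8,1, 0.11,-0.57,-0.05,-1.65,1, 0.12,-0.87,-0.05,-2.5,1, 0.11,-1.16,-0.05,-3.3,1, 0.07,-1.45,-0.05,-4.2,1]'; python3 arc.py; python3 rot.py
```

```text
time: 4.4
position: [0.646, -0.0713, 0.0692]
eef_rot: [-0.004, 0.732, 0.681, -0.001]
ft_force: [-6.8, 1.7, 8.4]
opening: 0.006
ang -10.197183310579312 r 0.08379764493290924 z 0.06920200893444477 toolx 85.89218606808284 F [-6.78532304  1.69661018  8.39437922]
5 [-0.05646141 -0.28738705] spin -0.8333333333333334
10 [-0.14556655 -0.56663774] spin -1.6666666666666667
15 [-0.25867092 -0.83705977] spin -2.5
20 [-0.39491372 -1.09659507] spin -3.3333333333333335
25 [-0.55325807 -1.34326841] spin -4.166666666666667
top (np.int32(10), np.float64(342.5), np.float64(209.9), array([ 0.51784148, -0.09655718,  0.058     ]), np.float64(-138.73883763773566), np.float64(0.06073942793765728))
    None rot None
side (np.int32(54), np.float64(315.4074074074074), np.float64(220.09259259259258), array([ 0.51613124, -0.11063601,  0.058     ]), np.float64(-131.18577564191082), np.float64(0.07193404443809862))
    (np.int32(48), np.float64(304.9375), np.float64(212.625), array([ 0.49606437, -0.05591951,  0.058     ]), np.float64(179.50680663791644), np.float64(0.06743812668676125)) rot 49.30741772017274
```

```bash
python3 -m inch '[-0.06,-0.27,-0.05,-0.8,1, -0.12,-0.5,-0.05,-1.5,1, -0.12,-0.5,-0.05,-1.5,1, -0.12,-0.5,-0.05,-1.5,1]'; python3 arc.py|head -1; python3 rot.py
python3 - <<'E'
from h import *
a=bot.capture("top"); b=bot.capture("side"); 
A=cv2.resize(a[140:250,275:380],None,fx=4,fy=4,interpolation=cv2.INTER_CUBIC)
B=cv2.resize(b[160:250,285:360],None,fx=5,fy=5,interpolation=cv2.INTER_CUBIC)
cv2.imwrite("pics/ts3.png",np.hstack([A[:440],B[:440]]))
E
```

```text
time: 4.83
position: [0.6425, -0.0851, 0.0692]
eef_rot: [-0.004, 0.783, 0.622, -0.002]
ft_force: [-4.7, 1.4, 8.1]
opening: 0.004
ang -19.891761108957894 r 0.08399633748983437 z 0.06924602262393889 toolx 76.90174488757839 F [-4.73969062  1.40881784  8.05952602]
top (np.int32(10), np.float64(342.5), np.float64(209.9), array([ 0.51784148, -0.09655718,  0.058     ]), np.float64(-138.73883763773566), np.float64(0.06073942793765728))
    None rot None
side (np.int32(54), np.float64(315.4074074074074), np.float64(220.09259259259258), array([ 0.51613124, -0.11063601,  0.058     ]), np.float64(-131.18577564191082), np.float64(0.07193404443809862))
    (np.int32(49), np.float64(304.7755102040816), np.float64(211.10204081632654), array([ 0.49805974, -0.04623799,  0.058     ]), np.float64(171.08774290879398), np.float64(0.06623999540147806)) rot 57.72648144929519
```

View pics/ts3.png

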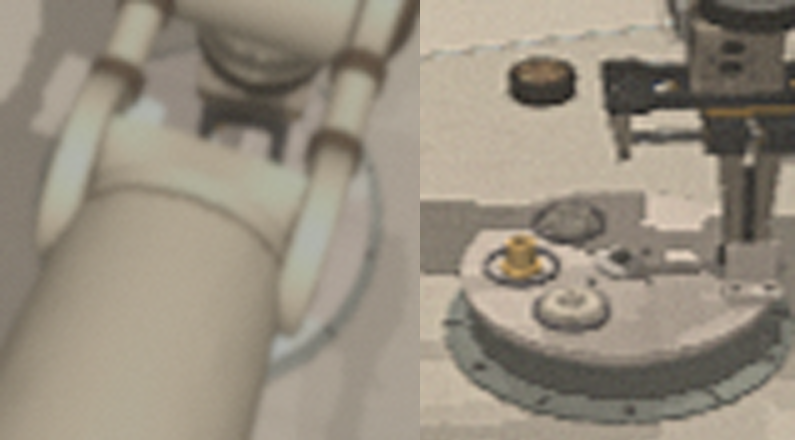

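The side view shows the bush, bearing and gear in their nests. After correcting the bush for the side view's offset against the boss, the rotor is at about 60°, and the fingers have swept 60.2°. I'll ease up partway and read the force to see whether the pin follows into the hole.

```bash
python3 -m inch '[0,0,0.1,0,1, 0,0,0.2,0,1, 0,0,0.3,0,1, 0,0,0.3,0,1]'; python3 -m inch '[0,0,0,0,1, 0,0,0,0,1]'; python3 arc.py|head -1; python3 rot.py
```

```text
time: 5.37
position: [0.6427, -0.0847, 0.078]
eef_rot: [-0.004, 0.783, 0.622, -0.002]
ft_force: [-1.4, 1.8, 4.9]
opening: 0.006
time: 5.53
position: [0.6428, -0.0845, 0.0785]
eef_rot: [-0.004, 0.783, 0.622, -0.002]
ft_force: [-1.6, 1.9, 4.1]
opening: 0.005
ang -19.464779358300742 r 0.08410354485975935 z 0.07850852014302064 toolx 76.95810338539265 F [-1.59622369  1.8979231   4.05160996]
top (np.int32(10), np.float64(342.5), np.float64(209.9), array([ 0.51784148, -0.09655718,  0.058     ]), np.float64(-138.73883763773566), np.float64(0.06073942793765728))
    None rot None
side (np.int32(54), np.float64(315.4074074074074), np.float64(220.09259259259258), array([ 0.51613124, -0.11063601,  0.058     ]), np.float64(-131.18577564191082), np.float64(0.07193404443809862))
    (np.int32(49), np.float64(304.6734693877551), np.float64(211.20408163265307), array([ 0.49756918, -0.04678381,  0.058     ]), np.float64(171.61669366315962), np.float64(0.06664291093662272)) rot 57.19753069492958
```

The fingertips are at 67.5 mm with 4–5 N still pushing up. The cap has followed past the 9 mm-down level, so the pin is in the hole. I'll lift clear.

```bash
python3 -m inch '[0,0,0.2,0,1, 0,0,0.5,0,1, 0,0,1,0,1, 0,0,2,0,1, 0,0,3,0,1]'; python3 -m inch '[0,0,1,0,1, 0,0,2,0,1, 0,0,3,0,1, -0.5,1,3.3,0,1, -1,2,3.3,0,1]'; python3 -m inch '[-1,1,0,0,1, -2,2,0,0,1, -3,3,0,0,1, -4,4,0,0,1, -5,5,0,0,1]'; python3 -m inch '[-0.5,1,0,0,1, -1,2,0,0,1, -1,3,0,0,1, -1,3,0,0,1, -1,3,0,0,1]'
python3 rot.py; python3 - <<'E'
from h import *
a=bot.capture("top"); b=bot.capture("side"); 
cv2.imwrite("pics/top4.png",a)
A=cv2.resize(a[140:250,275:380],None,fx=4,fy=4,interpolation=cv2.INTER_CUBIC)
B=cv2.resize(b[160:250,285:360],None,fx=5,fy=5,interpolation=cv2.INTER_CUBIC)
cv2.imwrite("pics/ts4.png",np.hstack([A[:440],B[:440]]))
E
```

```text
time: 6.05
position: [0.642, -0.0845, 0.1537]
eef_rot: [-0.005, 0.783, 0.622, -0.002]
ft_force: [-0.1, -0.4, 1.1]
opening: 0.005
time: 6.47
position: [0.6187, -0.0355, 0.2407]
eef_rot: [-0.002, 0.784, 0.621, -0.0]
ft_force: [0.4, 0.2, -0.0]
opening: 0.003
time: 6.88
position: [0.4924, 0.0903, 0.2416]
eef_rot: [-0.001, 0.784, 0.621, 0.0]
ft_force: [-0.6, -0.3, 0.7]
opening: 0.004
time: 7.3
position: [0.4673, 0.1658, 0.2423]
eef_rot: [-0.001, 0.783, 0.622, 0.0]
ft_force: [0.3, -0.2, 0.3]
opening: 0.002
top (np.int32(10), np.float64(342.5), np.float64(209.9), array([ 0.51784148, -0.09655718,  0.058     ]), np.float64(-138.73883763773566), np.float64(0.06073942793765728))
    (np.int32(24), np.float64(320.7083333333333), np.float64(216.70833333333334), array([ 0.50038076, -0.04085731,  0.058     ]), np.float64(166.0809598556035), np.float64(0.06502870118451934)) rot 55.18020250666086
side (np.int32(54), np.float64(315.4074074074074), np.float64(220.09259259259258), array([ 0.51613124, -0.11063601,  0.058     ]), np.float64(-131.18577564191082), np.float64(0.07193404443809862))
    (np.int32(51), np.float64(304.72549019607845), np.float64(211.2156862745098), array([ 0.49771412, -0.04690579,  0.058     ]), np.float64(171.7024820093652), np.float64(0.0664818062996675)) rot 57.111742348723965
```

View pics/ts4.png

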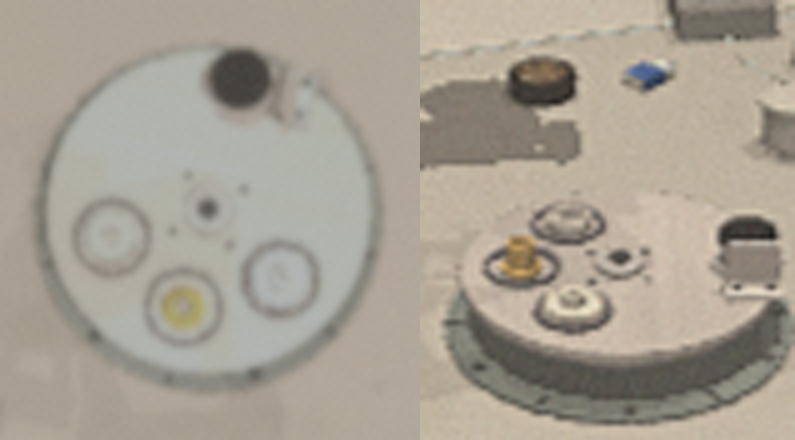

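View pics/top4.png

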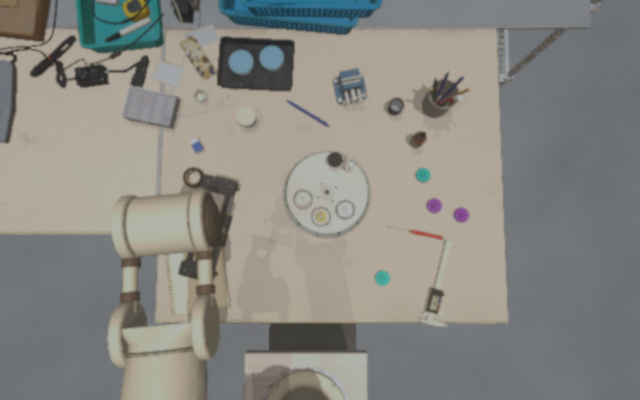

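Top crop: cap at (240,78), boss at (207,208), and three nests with their parts, bush at (183,307). In the side crop the cap stands high behind the plate. The things lying around look unmoved. Now the angles.

```bash
python3 - <<'E'
from h import *
def run(f):
    g=cv2.cvtColor(cv2.imread(f),cv2.COLOR_BGR2GRAY)[140:250,275:380]
    U=cv2.resize(g,None,fx=8,fy=8,interpolation=cv2.INTER_CUBIC); n,l,s,c=cv2.connectedComponentsWithStats((U<90).astype(np.uint8))
    i=1+np.argmax(s[1:,4]); u,v=(c[i]+.5)/8-.5+[275,140]; X=onz("top",u,v,.072); d=X[:2]-[.5642,-.0563]
    print(s[i],X,np.hypot(*d),np.degrees(np.arctan2(d[1],d[0])));return np.degrees(np.arctan2(d[1],d[0]))
print("rot",run("pics/top0.png")-run("pics/top4.png"))
b=bot.capture("side"); print("cap top predicted side px crop",(proj("side",[.5642+.085*np.cos(np.radians(-13.3)),-.0563+.085*np.sin(np.radians(-13.3)),.072])-[285,160]+.5)*5+[420,0],(proj("side",[.5642+.085*np.cos(np.radians(-13.3)),-.0563+.085*np.sin(np.radians(-13.3)),.063])-[285,160]+.5)*5+[420,0], (proj("side",[.5642,-.0563,.056])-[285,160]+.5)*5+[420,0])
o=bot.get_obs(); print(o["ft_force"],o["position"],abs(o["qd"]).max(),o["time"])
E
```

```text
[ 164  173  115  112 9845] [0.62301828 0.00625619 0.072     ] 0.08586540011037536 46.76395445498692
[ 424  104  114  108 9551] [ 0.64649743 -0.07625216  0.072     ] 0.08468149463317373 -13.62782689373589
rot 60.391781348722816
cap top predicted side px crop [750.40566425 228.8435096 ] [750.00093089 240.64894666] [621.90277133 253.52260723]
[ 0.46037877 -0.04807942 -0.2257597 ] [0.46774664 0.16429787 0.24159542] 0.003325203255879498 7.55
```

The rotor reads 60.4° from the cap (its radius is 84.7 mm). In the side crop the cap centre is at about y=231, which matches the predicted 231 for a cap that is out; a cap 9 mm down would be at about 243. The arm is clear and at rest, so I'll hand in.

```bash
python3 -c "
from workcell import bot
print(bot.close_job())"
```

```text
the job is handed in; nothing more can be done
None
```

I turned the table one hole clockwise and handed the job in at about 7.6 s. I pressed the cap about 13 mm down with the shut fingertips, carried it round about 60°, then let it up and moved the arm clear. The hand-in gave no verdict.

**Rotor:** the cap's position in the top view gives 60.4° turned, against a target of 60°.

**Plunger:** it still pushed back with 4–5 N when the fingertips were at 67.5 mm, well above where the cap would sit between holes. In the last side picture its height matches fully out. I judged both by eye and force, not to the 2 mm limit.

**Parts and surroundings:** the bearing, gear and bush are in their nests. The things lying around look unmoved by eye; I did not measure them. The arm reads about 0.5 N, so it is touching nothing.

**Disagreements:**
- Side-view positions were off from the top view by up to 9 mm. Uncorrected, the side view put the turn at 57.1°; correcting it by the boss offset gave about 60.8°.
- The automatic bush comparison in the top view gave 55.2°, because its colour mask at the start caught only 10 pixels. Measured from its nest ring at the start instead, the bush gives about 60.7°.

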